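Set the parts cleaner's timer wheel and start it

ROBOT

A 7-joint arm with a two-finger parallel gripper is mounted at the origin on the work surface. World frame = base frame: x ahead of the robot, y to its left, z up, the work surface at z = 0. Lengths are in mm, angles in rad, forces in N, time in s.
With the tool pointing down it reaches from about 400 to 850 mm from the base axis. Payload 6.9 kg.
Tool frame: the origin (TCP) lies midway between the tips of the shut fingers; the grasp point (between the pads) lies 19 mm behind it; z points along the fingers, y is the line along which they close (so a half turn about z gives the same grasp; the last joint's range is limited). The gripper opens to 85 mm and grips with 20 to 120 N. Pads are 22 mm wide; open, the fingers measure 114 mm over their backs; the gripper's body (76 mm by 85 mm) begins 54 mm behind the grasp point. The pads swing forward as they close: fully open they stand 13 mm farther back than shut.
Start: joints at [1.448, 0.507, -0.238, 1.5, 0.126, 1.149, -0.155], TCP at [141.117, -608.849, 231.275] pointing down, gripper open.
Joint ranges: [-3.08, 3.08], [-0.24, 2.05], [-1.43, 1.35], [0, 2.5], [-1.52, 4.66], [0.17, 1.96], [-2.89, 2.89]. Speed limits (rad/s): [2.39, 2.39, 3.14, 3.14, 3.14, 3.14, 3.14].

INTERFACE

Orientations are given as a 3x3 rotation matrix whose columns are the frame's x, y, z axes.
In Python, from station import r gives the robot as it stands.
- The arm moves only by the tool step_arm, never from a script. Its argument "rows" is a list of rows, each a list of 5 numbers: the opening, from 0 (shut) to 1 (fully open), then the shift along the tool's x, y, z in units of 300 mm (1.0 is 300 mm), then the turn about the tool's z in units of 360 degrees (1.0 is 360 degrees). In form: [[jaw, x, y, z, turn], ...]. A call has 1 to 12 rows; each row is the pose to reach, as a shift and turn from the pose commanded when the call began, along the tool's axes at that moment, turning the shorter way round; what a row does not reach only later rows make up. A row lasts 1/12 s, in which the tool goes at most 41.7 mm and 7.16 degrees, less where a joint would pass 70% of its speed; a pose out of reach is approached as far as the arm can. A call with a number of a shift or a turn outside -1 to 1 is refused whole. A call with a gripper value outside its range is refused whole. The fingers move at their own pace and stop on an object; "squeeze" is the grip in N (left out, the last holds). Time passes only in rows, so rows that repeat a pose let the fingers close. It gives the time, the measured TCP pose, the force, the opening and the grip force at its end, in the units of the state.
- r.get_state(): the state, without advancing time (a new reading comes with each control period).
- r.get_image(name): name is "scene" or "top" or "wrist"; returns a dict with "color" (420x560x3 uint8, red, green, blue), "fx", "fy", "cx", "cy" (pixels), "R" (3x3) and "t" (3): a world point X has camera coordinates R X + t; the wrist camera has in their place "mount" (4x4, takes a point from camera to tool coordinates, whose origin is the TCP and whose axes are the flange's). Camera axes: x right, y down, z forward; pixel columns grow to the right and rows downward; lengths in mm; the calibration is good to about 2 mm. A picture is of the moment at which its call begins: read the wrist's pose just before it. There is no depth.
- r.sign_off(): hands the job in; it is judged then, once.
The state is a dict: "clock": time; "q": joint angles; "qvel": joint speeds; "joint_efforts": joint torques, N m; "ee_pos": TCP position; "ee_rot": TCP orientation; "contact_force": force on the tool from outside, world axes, zero at the start; "wrist_torque": the same for the moment, N m; "finger_gap": opening from 0.0 (shut) to 1.0 (fully open); "gripper_force": force on a finger pad.
Only numpy, scipy, OpenCV 4.12 (cv2) and the standard library are available. Lean on these libraries where they do the work, as an engineer would, in place of code of your own. Each camera call takes 0.05 s, during which the arm holds its last target. There are 200 camera calls.

TASK

Roll the big numbered thumbwheel on the little bench-top parts cleaner with a fingertip until it clicks in with the 5 uppermost, and only then push the round start button beside it all the way down and let it come up again. Leave the bottle, the screwdriver and the wooden graver knob where they are.

Things in the scene. Friction and masses are not known exactly. Their poses are not given: they have to be found in the camera images.
- timer_wheel (a joint): White thumbwheel on a level axle, half sunk in the cleaner's grey deck, numbered 0 to 7, in rad: n*0.7854 means numeral n lies flat on top. Grows as the wheel's top rolls along +x of wheel_centre. Clicks: a spring pawl holds each numeral on top (about 5 N at a tooth overcomes it) and half-way on it flips to the next. Stops just beyond 0 and 7. At the start it snaps onto one of 0 to 3.
- wheel_centre (a point): Mid-width point of the thumbwheel's axle, 45 mm above the work surface; fixed to the housing, does not turn. x: away from the robot at yaw 0; y: along the axle; z: up. Wheel 22 mm wide, with 8 straight ribs (teeth) 5 mm thick across its full width, tips 38 mm from the axle; the valleys between, 28 mm from it, carry black numerals, their tops to +x when uppermost.
- wheel_top (a point): Fixed point 28 mm above wheel_centre (73 mm above the work surface): the middle of the uppermost valley, where the set numeral lies, in line with two small white index ridges on the deck. The two teeth beside it have their tips 14.5 mm to its -x and +x and 7 mm higher; when a numeral is set the other teeth are below the deck's top.
- cleaner: Small parts cleaner, fixed to the bench; origin on the work surface under wheel_centre, same axes. Flat grey deck 62 mm high, 65 mm to -x and +x, 50 mm to +y and 115 mm to -y. From y = 50 to 215 mm stands its steel tank with a fixed lid: 75 mm to -x and +x, 96 mm high, 117 mm at the lid's black knob.
- start_top (a point): Centre of the top of the round grey start button, 28 mm across, in a black round housing on the deck, 78 mm to -y of the wheel. It is pressed straight down 6 mm against a spring (about 5 N at the bottom) and springs back.
- start (a joint): Travel of the start button in m: 0 = up, 0.006 = fully down; counts as pressed beyond 0.004.
- bottle_mid (a point): Bystander: small white capped bottle, 38 mm across, 95 mm high, standing about 115 mm to -y of the button; the point is half-way up.
- screwdriver_grip (a point): Bystander: screwdriver, 160 mm long, lying on the work surface on the robot's side of the cleaner; the point is in its handle.
- knob_mid (a point): Bystander: wooden graver knob, 38 mm across, 37 mm high with a short steel stub on top, standing near the bottle; the point is half-way up.

How it is judged (in metres and radians):
On the way, in this order (a step that is already met when the one before it is completed fails the run):
1. the wheel has clicked in with numeral 5 uppermost (value of joint timer_wheel between 3.767 and 4.087 rad), for 0.3 s.
2. the start button is pushed down with the wheel at 5 (all of step 1 and value of joint start above 0.004 m), for 0.05 s.
At the end, for the whole second after the job is handed in: numeral 5 is uppermost (wheel within 0.16 rad, 9 degrees, of 3.927) and stays so, the start button is up again (under 2 mm down), having been pushed more than 4 mm down after the wheel was set (all of step 1 and value of joint start below 0.002 m); the robot touches nothing.
It fails at once if the start button is pressed (over 4 mm) while the wheel is not at 5 (value of joint start above 0.004 m and not (value of joint timer_wheel between 3.627 and 4.227 rad)).
It fails at once if a bystander (bottle, screwdriver, graver knob) is moved more than 30 mm (distance of any of bottle_mid, screwdriver_grip, knob_mid from where it was at the start of the episode above 0.03 m).
It also fails if it takes over 45 s, if anything falls off the work surface, if the arm or the gripper's body presses on something with over 40 N, if the wrist force passes 120 N, or if a joint passes its speed limit or range.

## Working session

There is one attempt and no reset: what is moved stays moved. The work goes in short steps, Python scripts to look and compute and a tool call to move; the robot and the scene stay as the last step left them, time stands still between calls to the robot, and variables do not carry over. Pictures are saved under pics/ and viewed, at most 10 in all, crops included, and the job is handed in when it is done.

Besides the shell and the picture viewer there is one more tool, called as name(argument=value, ...), one argument or row to a line, values as JSON. step_arm: Moves the arm, as the interface text tells. Shifts and turns lie within -1 to 1; 1 stands for 300 mm of shift or 360 degrees of turn. Its arguments: {"type":"object","properties":{"rows":{"type":"array"},"squeeze":{"type":"number"}},"required":["rows"]}

```bash
mkdir -p pics; python3 - <<'E'
from station import r
import cv2,numpy as np
s=r.get_state();print(s['clock'],s['ee_pos'],np.round(s['ee_rot'],3).tolist(),s['finger_gap'])
for n in("scene","top"):
    d=r.get_image(n);cv2.imwrite(f"pics/{n}0.png",d["color"][:,:,::-1]);print(n,d["fx"],d["cx"],d["cy"],np.round(d["R"],3).tolist(),d["t"])
E
```

```text
0.0 [ 140.97623011 -608.37098746  230.442901  ] [[0.974, 0.226, -0.0], [0.226, -0.974, 0.002], [-0.0, -0.002, -1.0]] 0.9992988491096431
scene 471.13110678362114 278.3500703727004 209.51281813971613 [[-0.665, 0.746, 0.015], [0.627, 0.57, -0.531], [-0.405, -0.344, -0.847]] [ 433.44762988 -276.89230751  928.30455505]
top 425.23824140024954 282.16939268066096 212.2844746089673 [[0.018, -1.0, -0.008], [-0.991, -0.017, -0.132], [0.132, 0.01, -0.991]] [-100.39173089  594.35964651  707.80777086]
```

View pics/top0.png

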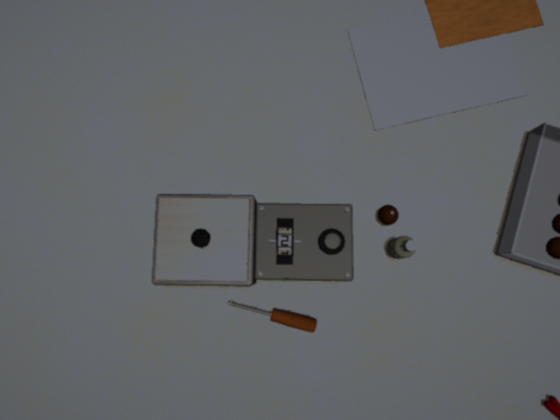

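View pics/scene0.png

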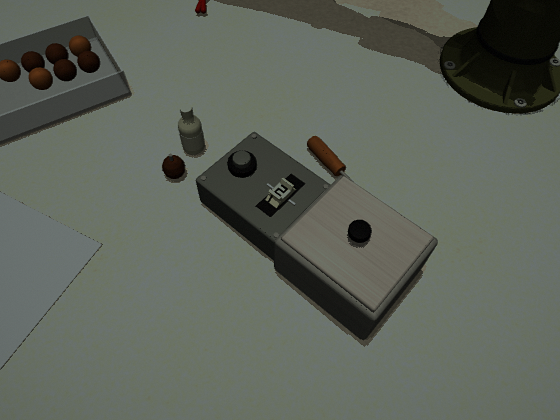

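The top view shows the wheel at about (285,241), the button at (332,241), the lid knob at (201,238), and the bottle and graver knob near (400,245) and (388,214). The scene view has the wheel at (281,191). Next I'll measure positions and zoom in on the numeral.

```bash
cat > h.py <<'E'
from station import r
import cv2,numpy as np
def ray(d,u,v,z):
    R=np.array(d["R"]);t=np.array(d["t"]);c=-R.T@t
    w=R.T@np.array([(u-d["cx"])/d["fx"],(v-d["cy"])/d["fy"],1]);return c+w*(z-c[2])/w[2]
E
python3 - <<'E'
from h import *
d=r.get_image("top");s=r.get_image("scene")
g=cv2.cvtColor(d["color"],cv2.COLOR_RGB2GRAY)
# deck dark blobs: wheel slot and button housing; lid knob
m=(g<40).astype(np.uint8);n,l,st,c=cv2.connectedComponentsWithStats(m)
for i in range(1,n):
    if st[i,4]>40 and 150<c[i,0]<360 and 180<c[i,1]<300:print(st[i],c[i])
for nm,u,v,z in(("wheel",285,241,73),("button",332,241,76),("lidknob",201,238,117),("cornerTR",352.5,205,62),("cornerBR",353,280,62),("bottle",403,246,47),("grip",296,320,10)):print(nm,ray(d,u,v,z).round(1))
for nm,u,v,z in(("wheel",281,190,76),("button",242,160,76),("lidknob",359,230,117)):print("s",nm,ray(s,u,v,z).round(1))
a=cv2.resize(d["color"][200:285,255:360],None,fx=5,fy=5,interpolation=3)[:,:,::-1]
b=cv2.resize(s["color"][165:220,245:315],None,fx=6,fy=6,interpolation=3)[:,:,::-1]
a=a[:425];o=np.zeros((425,525,3),np.uint8);o=a.copy()
cv2.imwrite("pics/a.png",np.clip(o*2.0,0,255));cv2.imwrite("pics/b.png",np.clip(b*2.0,0,255))
E
```

```text
[253 201   4  83 197] [254.40609137 242.78172589]
[276 218  17  46 367] [284.49046322 240.34877384]
[191 229  19  18 261] [200.30268199 237.63601533]
[318 229  27  26 344] [330.23255814 241.40116279]
wheel [543.5 -96.   73. ]
button [ 544.6 -173.7   76. ]
lidknob [543.   35.1 117. ]
cornerTR [ 607.5 -209.9   62. ]
cornerBR [ 481.2 -210.2   62. ]
bottle [ 540.1 -298.5   47. ]
grip [ 408.5 -117.6   10. ]
s wheel [544.7 -91.6  76. ]
s button [ 543.3 -170.5   76. ]
s lidknob [545.8  39.8 117. ][ WARN:0@1.050] global loadsave.cpp:1063 imwrite_ Unsupported depth image for selected encoder is fallbacked to CV_8U.
```

View pics/a.png

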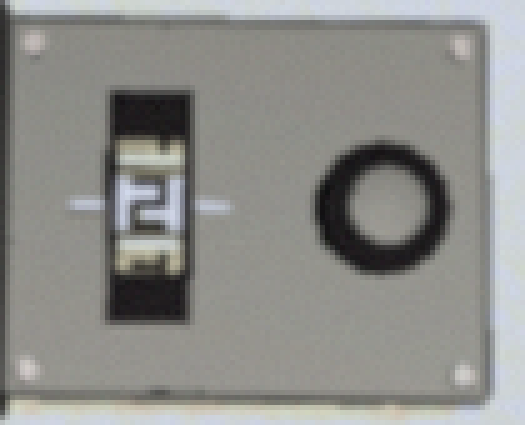

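View pics/b.png

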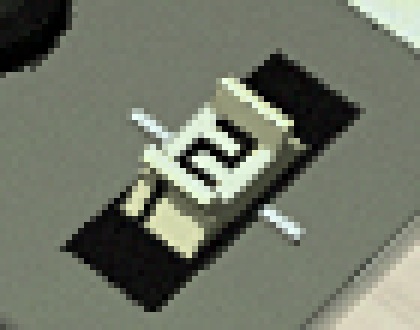

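Numeral 2 is on top, with 1 on the +x side. Wheel centre is about (544,-94.5), the button about (544,-172.5), and yaw about 0. I need three clicks toward +x. The plan is to turn the jaws along x, with the pad face of the rear finger pushing the −x tooth, once per click.

step_arm(
  rows=[
    [0.6,0.85,-0.68,0,-0.214],
    [0.6,0.85,-0.68,0,-0.214],
    [0.6,0.85,-0.68,0,-0.214],
    [0.6,0.85,-0.68,0,-0.214],
    [0.6,0.85,-0.68,0,-0.214],
    [0.6,0.85,-0.68,0,-0.214],
    [0.6,0.85,-0.68,0,-0.214],
    [0.6,0.85,-0.68,0,-0.214],
    [0.6,0.85,-0.68,0,-0.214],
    [0.6,0.85,-0.68,0,-0.214],
    [0.6,0.85,-0.68,0,-0.214],
    [0.6,0.85,-0.68,0,-0.214],
  ],
  squeeze=20,
)

```text
clock: 1.2
ee_pos: [343.5, -352.3, 231.2]
ee_rot: [[-0.006, 1.0, -0.0], [1.0, 0.006, 0.0], [0.0, -0.0, -1.0]]
contact_force: [-0.1, -0.1, 0.2]
finger_gap: 0.599
gripper_force: 0.0
```

step_arm(
  rows=[
    [0.6,0.857,0.672,0,0],
    [0.6,0.857,0.672,0,0],
    [0.6,0.857,0.672,0,0],
    [0.6,0.857,0.672,0,0],
    [0.6,0.857,0.672,0,0],
    [0.6,0.857,0.672,0,0],
    [0.6,0.857,0.672,0,0],
    [0.6,0.857,0.672,0.25,0],
    [0.6,0.857,0.672,0.25,0],
    [0.6,0.857,0.672,0.25,0],
    [0.6,0.857,0.672,0.25,0],
  ],
)

```text
clock: 2.12
ee_pos: [543.6, -94.4, 154.7]
ee_rot: [[-0.001, 1.0, -0.004], [1.0, 0.001, 0.001], [0.001, -0.004, -1.0]]
contact_force: [0.4, -0.2, 0.1]
finger_gap: 0.601
gripper_force: 0.0
```

```bash
python3 - <<'E'
from h import *
s=r.get_state();d=r.get_image("wrist");M=np.array(d["mount"]);print(M.round(3).tolist(),s["ee_pos"])
cv2.imwrite("pics/w1.png",np.clip(d["color"][:,:,::-1]*1.8,0,255).astype(np.uint8))
Rt=np.array(s["ee_rot"])
def proj(X):
    p=np.linalg.inv(M)@np.r_[Rt.T@(np.array(X)-s["ee_pos"]),1];return (d["fx"]*p[0]/p[2]+d["cx"],d["fy"]*p[1]/p[2]+d["cy"])
for X in((544,-94.5,73),(558.5,-94.5,80),(529.5,-94.5,80),(544,-172.5,76)):print(X,np.round(proj(X)))
E
```

```text
[[0.001, -0.951, -0.31, 80.468], [1.0, 0.001, -0.0, 0.251], [0.001, -0.31, 0.951, -143.344], [0.0, 0.0, 0.0, 1.0]] [543.59117439 -94.37197805 154.70338641]
(544, -94.5, 73) [284. 221.]
(558.5, -94.5, 80) [305. 225.]
(529.5, -94.5, 80) [262. 225.]
(544, -172.5, 76) [283. 320.]
```

View pics/w1.png

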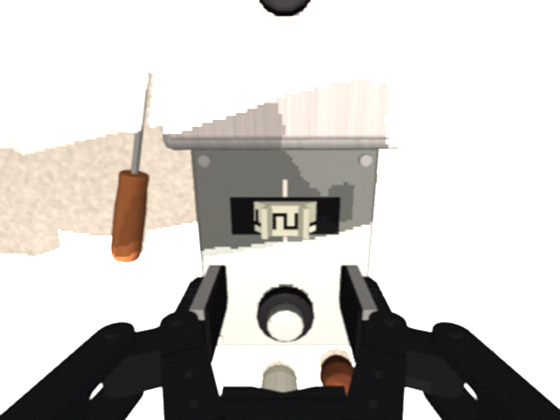

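The index line is at column 285 against a predicted 284, so the wheel's x is about 544.5. The wheel row is 220 and the button is at (285,323), both agreeing with prediction. The fingertips are slim. Lowering the rear finger behind the −x tooth.

step_arm(
  rows=[
    [0.6,0,0.007,0.1,0],
    [0.6,0,0.007,0.2,0],
    [0.6,0,0.007,0.273,0],
    [0.6,0,0.007,0.273,0],
    [0.6,0,0.007,0.273,0],
  ],
)

```text
clock: 2.58
ee_pos: [546.8, -96.6, 75.7]
ee_rot: [[0.001, 1.0, 0.0], [1.0, -0.001, -0.001], [-0.001, 0.0, -1.0]]
contact_force: [-0.3, 0.1, 0.9]
finger_gap: 0.596
gripper_force: 0.0
```

step_arm(
  rows=[
    [0.6,0.004,0,0.008,0],
    [0.6,0.004,0.015,0.008,0],
    [0.6,0.004,0.03,0.008,0],
    [0.6,0.004,0.045,0.008,0],
    [0.6,0.004,0.06,0.008,0],
    [0.6,0.004,0.075,0.008,0],
    [0.6,0.004,0.09,0.008,0],
    [0.6,0.004,0.1,0.008,0],
    [0.6,0.004,0.1,0.008,0],
  ],
)

```text
clock: 3.33
ee_pos: [578.3, -93.7, 72.4]
ee_rot: [[-0.001, 1.0, 0.002], [1.0, 0.001, 0.0], [0.0, 0.002, -1.0]]
contact_force: [-0.3, -0.4, -0.3]
finger_gap: 0.598
gripper_force: 0.0
```

```bash
python3 - <<'E'
from h import *
s=r.get_state();print(s["ee_pos"])
d=r.get_image("wrist")
cv2.imwrite("pics/w2.png",cv2.resize(np.clip(d["color"][100:300,160:420,::-1]*1.8,0,255).astype(np.uint8),None,fx=2.5,fy=2.5))
E
```

```text
[578.34791182 -93.71400867  72.36820705]
```

View pics/w2.png

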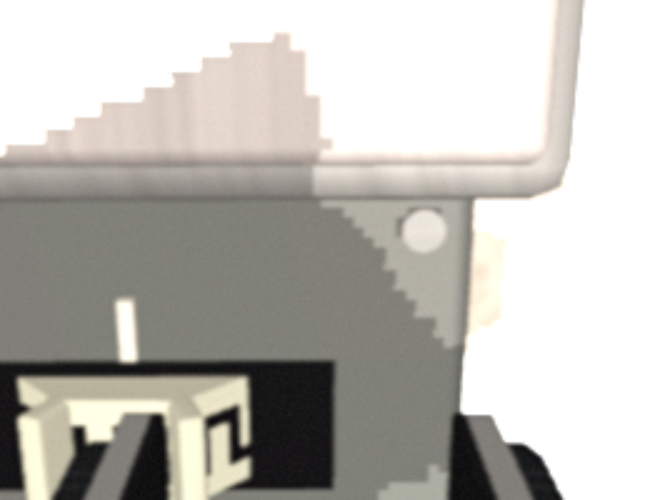

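The wheel clicked: "2" has moved to the +x side, and the finger stands free in the uppermost valley, which is now 3. Repeating.

step_arm(
  rows=[
    [0.6,0,0,0,0],
    [0.6,0,0,-0.08,0],
    [0.6,0,0,-0.08,0],
    [0.6,0,-0.06,-0.08,0],
    [0.6,0,-0.105,-0.08,0],
    [0.6,0,-0.105,-0.08,0],
    [0.6,0,-0.105,-0.04,0],
    [0.6,0,-0.105,0,0],
    [0.6,0,-0.105,0,0],
    [0.6,0,-0.105,0,0],
  ],
)

```text
clock: 4.22
ee_pos: [545.4, -93.8, 71.7]
ee_rot: [[-0.002, 1.0, -0.001], [1.0, 0.002, 0.0], [0.0, -0.001, -1.0]]
contact_force: [0.2, -0.4, -0.4]
finger_gap: 0.601
gripper_force: 0.0
```

step_arm(
  rows=[
    [0.6,0,0.015,0,0],
    [0.6,0,0.03,0,0],
    [0.6,0,0.045,0,0],
    [0.6,0,0.06,0,0],
    [0.6,0,0.075,0,0],
    [0.6,0,0.09,0,0],
    [0.6,0,0.105,0,0],
    [0.6,0,0.105,0,0],
    [0.6,0,0.105,0,0],
  ],
)

```text
clock: 4.97
ee_pos: [578.0, -93.7, 72.4]
ee_rot: [[-0.002, 1.0, 0.002], [1.0, 0.002, 0.0], [0.0, 0.002, -1.0]]
contact_force: [-0.2, 0.2, -0.2]
finger_gap: 0.601
gripper_force: 0.0
```

step_arm(
  rows=[
    [0.6,0,0,0,0],
    [0.6,0,0,-0.08,0],
    [0.6,0,0,-0.08,0],
    [0.6,0,-0.06,-0.08,0],
    [0.6,0,-0.105,-0.08,0],
    [0.6,0,-0.105,-0.08,0],
  ],
)

```text
clock: 5.47
ee_pos: [543.2, -94.2, 96.0]
ee_rot: [[-0.002, 1.0, -0.001], [1.0, 0.002, -0.001], [-0.001, -0.001, -1.0]]
contact_force: [-0.6, -0.3, -0.2]
finger_gap: 0.603
gripper_force: 0.0
```

```bash
python3 - <<'E'
from h import *
s=r.get_state();print(s["ee_pos"])
d=r.get_image("wrist")
cv2.imwrite("pics/w3.png",cv2.resize(np.clip(d["color"][150:330,180:390,::-1]*1.8,0,255).astype(np.uint8),None,fx=2.5,fy=2.5))
E
```

```text
[543.15262867 -94.23529383  96.03949754]
```

View pics/w3.png

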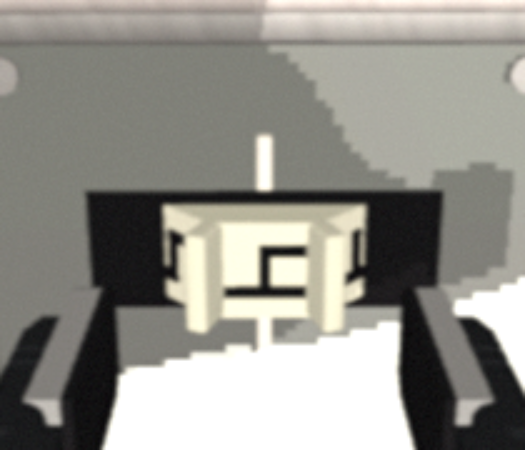

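A 4 is on top, lying sideways in this view and seated between two even teeth in line with the index ridges. One more click.

step_arm(
  rows=[
    [0.6,0,0,0.04,0],
    [0.6,0,0,0.08,0],
    [0.6,0,0,0.08,0],
    [0.6,0,0.015,0.08,0],
    [0.6,0,0.03,0.08,0],
    [0.6,0,0.045,0.08,0],
    [0.6,0,0.06,0.08,0],
    [0.6,0,0.075,0.08,0],
    [0.6,0,0.09,0.08,0],
    [0.6,0,0.105,0.08,0],
    [0.6,0,0.105,0.08,0],
    [0.6,0,0.105,0.08,0],
  ],
)

```text
clock: 6.52
ee_pos: [578.0, -93.7, 72.3]
ee_rot: [[-0.002, 1.0, 0.002], [1.0, 0.002, 0.0], [0.0, 0.002, -1.0]]
contact_force: [0.3, -0.3, -0.1]
finger_gap: 0.601
gripper_force: 0.0
```

step_arm(
  rows=[
    [0.6,0,0,-0.08,0],
    [0.6,0,0,-0.1,0],
    [0.6,0,0,-0.1,0],
    [0.6,0,-0.06,-0.1,0],
    [0.6,0,-0.11,-0.1,0],
    [0.6,0,-0.11,-0.1,0],
    [0.6,0,-0.11,-0.1,0],
  ],
)

```text
clock: 7.1
ee_pos: [543.5, -94.2, 101.8]
ee_rot: [[-0.001, 1.0, -0.0], [1.0, 0.001, -0.0], [-0.0, -0.0, -1.0]]
contact_force: [0.4, -0.1, -0.1]
finger_gap: 0.6
gripper_force: 0.0
```

```bash
python3 - <<'E'
from h import *
s=r.get_state();print(s["ee_pos"])
d=r.get_image("wrist")
cv2.imwrite("pics/w4.png",cv2.resize(np.clip(d["color"][150:330,180:390,::-1]*1.8,0,255).astype(np.uint8),None,fx=2.5,fy=2.5))
E
```

```text
[543.49592226 -94.2323797  101.76184411]
```

View pics/w4.png

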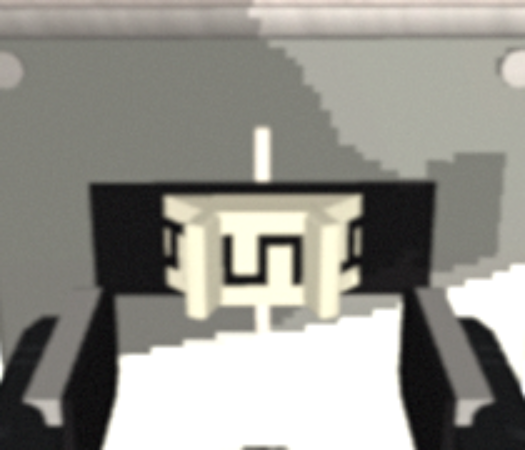

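A 5 is on top and seated. Now shutting the fingers and going over the button.

step_arm(
  rows=[
    [0,0,0,-0.03,0],
    [0,-0.13,0.003,-0.03,0],
    [0,-0.26,0.003,-0.03,0],
    [0,-0.26,0.003,-0.03,0],
    [0,-0.26,0.003,-0.03,0],
    [0,-0.26,0.003,0,0],
    [0,-0.26,0.003,0.03,0],
    [0,-0.26,0.003,0.05,0],
    [0,-0.26,0.003,0.05,0],
    [0,-0.26,0.003,0.05,0],
  ],
)

```text
clock: 7.98
ee_pos: [544.6, -170.9, 86.3]
ee_rot: [[-0.003, 1.0, -0.001], [1.0, 0.003, 0.001], [0.001, -0.001, -1.0]]
contact_force: [-0.2, -0.7, 1.2]
finger_gap: -0.001
gripper_force: 0.0
```

step_arm(
  rows=[
    [0,0,0,0.01,0],
    [0,0,0,0.02,0],
    [0,0,0,0.03,0],
    [0,0,0,0.03,0],
  ],
)

```text
clock: 8.32
ee_pos: [545.3, -171.3, 78.3]
ee_rot: [[-0.002, 1.0, 0.001], [1.0, 0.002, 0.0], [0.0, 0.001, -1.0]]
contact_force: [0.2, 2.0, 4.8]
finger_gap: -0.005
gripper_force: 2.4
```

step_arm(
  rows=[
    [0,0,0,0.007,0],
    [0,0,0,0.007,0],
    [0,0,0,0.007,0],
  ],
)

```text
clock: 8.57
ee_pos: [545.4, -171.3, 77.9]
ee_rot: [[-0.002, 1.0, 0.002], [1.0, 0.002, -0.001], [-0.001, 0.002, -1.0]]
contact_force: [-4.7, 1.9, 19.1]
finger_gap: -0.001
gripper_force: 9.6
```

Rigid stop at 19 N. I'll check the spring profile on the way up to confirm the button really travelled.

step_arm(
  rows=[
    [0,0,0,-0.009,0],
    [0,0,0,-0.009,0],
    [0,0,0,-0.009,0],
  ],
)

```text
clock: 8.82
ee_pos: [545.3, -171.4, 79.2]
ee_rot: [[-0.002, 1.0, 0.001], [1.0, 0.002, 0.0], [0.0, 0.001, -1.0]]
contact_force: [-1.0, 1.6, 5.4]
finger_gap: 0.002
gripper_force: 2.1
```

step_arm(
  rows=[
    [0,0,0,-0.007,0],
    [0,0,0,-0.007,0],
    [0,0,0,-0.007,0],
  ],
)

```text
clock: 9.07
ee_pos: [545.2, -171.7, 80.8]
ee_rot: [[-0.002, 1.0, 0.001], [1.0, 0.002, 0.0], [0.0, 0.001, -1.0]]
contact_force: [1.5, 2.8, 3.7]
finger_gap: -0.003
gripper_force: 1.6
```

step_arm(
  rows=[
    [0,0,0,-0.007,0],
    [0,0,0,-0.007,0],
    [0,0,0,-0.007,0],
  ],
)

```text
clock: 9.32
ee_pos: [544.7, -172.2, 82.7]
ee_rot: [[-0.001, 1.0, -0.0], [1.0, 0.001, -0.0], [-0.0, -0.0, -1.0]]
contact_force: [0.8, 1.0, 2.4]
finger_gap: -0.003
gripper_force: 1.1
```

The force falls off smoothly over several millimetres (5.4, 3.7, 2.4 N), so the button was pressed fully. Lifting clear, with a final look.

step_arm(
  rows=[
    [0,0,0,-0.1,0],
    [0,0,0,-0.2,0],
    [0,0,0,-0.3,0],
    [0,0,0,-0.3,0],
    [0,0,0,-0.3,0],
    [0,0,0,-0.3,0],
    [0,0,0,-0.3,0],
  ],
)

```text
clock: 9.9
ee_pos: [543.6, -172.3, 171.4]
ee_rot: [[-0.001, 1.0, -0.003], [1.0, 0.001, 0.0], [0.0, -0.003, -1.0]]
contact_force: [0.6, 0.3, -1.2]
finger_gap: -0.002
gripper_force: 0.0
```

```bash
python3 - <<'E'
from h import *
d=r.get_image("wrist")
cv2.imwrite("pics/w5.png",np.clip(d["color"][:,:,::-1]*1.6,0,255).astype(np.uint8))
E
```

```text
(no output)
```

View pics/w5.png

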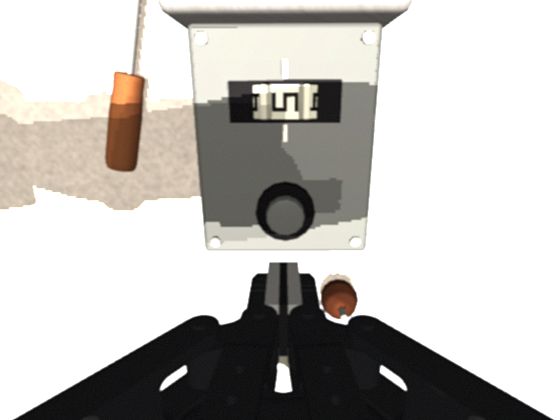

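The 5 is still uppermost at (285,102), the button is up at (285,213), and the bystanders haven't moved.

```bash
python3 -c "
from station import r
print(r.sign_off())"
```

```text
the job is handed in; nothing more can be done
None
```

I rolled the wheel from 2 to 5 in three clicks, then pushed the start button fully down and let it come up, left the bottle, screwdriver and graver knob alone, and handed the job in (no verdict was returned).

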